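# Close a dowelled paint case and hold it shut

### The job

Pack the wooden paint case: put the loose round cover on the pot in the lower half so that it sits level on the rim, and let go of it. Then fit the upper half over the two dowels until the halves meet all round, and finish while still holding the upper half by its handle and pressing it firmly down, with about the weight of one kilogram on top of its own. Leave the mug, the paint jar and the pencil box where they are.

Things in the scene. Friction and masses are not known exactly. Their poses are not given: they have to be found in the camera images.
- lower_half: Lower half of a pale wooden case, open on top, fixed to the table. 150 mm long (its x), 96 mm wide (y); origin: centre of the underside, z up. Solid end blocks 32 mm long and 4 mm side walls, their tops (joint face) 46 mm up. One upright dowel on each block, at x = +59 and -59 mm, y = 0; a round pot in the middle. Looks the same after half a turn.
- dowel_a (a point): Tip of the lower half's dowel at x = +59 mm (the other is alike), 66 mm above the table. Dowel 12 mm diameter, standing 20 mm above the joint face; its top 6 mm taper to 6 mm diameter.
- pot_rim (a point): Centre of the mouth of the round white pot in the lower half, on the lower half's axis, 40 mm above the table. Outer diameter 64 mm, mouth 56 mm.
- upper_half: Upper half of the case, pale wood, loose, right way up on the table, 0.2 to 0.33 kg. 150 mm long (x), 96 mm wide (y), roof 36 mm up; hollow below. Origin: centre of the underside (joint face), z up. Two 15 mm holes run right through at x = +59 and -59 mm, y = 0. Closed, its origin is 46 mm above the lower half's, on the same axis, x axes parallel; either way round fits.
- handle (a point): Centre of the wooden bar handle on the upper half's roof, 50 mm above the upper half's origin. Bar 60 mm long along the upper half's x, 20 mm wide (y), from 36 to 64 mm above that origin.
- cover: Loose round wooden pot cover, 45 g, right way up. Origin: centre of the underside, z up. From below: plug 50 mm diameter, 5 mm high, edge bevelled; disc 68 mm diameter, 5 to 11 mm up; round knob 18 mm diameter, 11 to 35 mm up. Seated, the plug is in the pot's mouth with 3 mm play, the disc on the rim, the origin 35 mm above the lower half's; the closed roof clears the knob by 4 mm.
- mug: Bystander: white mug, 80 mm diameter, 85 mm high, loose. Origin: centre of the underside.
- paint_jar: Bystander: closed paint jar, 48 mm diameter, 55 mm high, loose. Origin: centre of the underside.
- pencil_box: Bystander: flat closed box, 45 x 120 x 22 mm, long along its y, loose. Origin: centre of the underside.
Mind the look-alikes: they are no part of the job. Leave any blue look-alike of the cover alone.

How it is judged (in metres and radians):
On the way, in this order (a step that is already met when the one before it is completed fails the run):
1. the cover sits level on the pot's rim, let go (horizontal distance between cover and lower_half below 0.005 m and z of cover in the frame of lower_half between 0.0325 and 0.0375 m and angle between cover's own z axis and vertical below 0.06 rad and contact force between the fingers and cover below 0.1 N and linear speed of cover below 0.02 m/s), for 0.2 s.
2. the upper half is home on the dowels over the seated cover (horizontal distance between upper_half and lower_half below 0.004 m and z of upper_half in the frame of lower_half between 0.0435 and 0.0485 m and angle between upper_half's own z axis and vertical below 0.04 rad and angle between the x axis of upper_half and the x axis of lower_half, either way round below 0.06 rad and horizontal distance between cover and lower_half below 0.005 m and z of cover in the frame of lower_half between 0.0325 and 0.0375 m and angle between cover's own z axis and vertical below 0.06 rad), for 0.2 s.
At the end, for the whole second after the job is handed in: Upper half home (46 mm up within 2.5, 4 mm sideways, axes within 0.06 rad, tilt under 0.04) over the seated cover (35 mm up within 2.5, 5 mm sideways, tilt under 0.06), at rest, fingers still on it, pressing on the lower half with over 6 N, its weight included (all of step 2 and contact force between upper_half and lower_half above 6 N and contact force between the fingers and upper_half above 2 N and linear speed of upper_half below 0.01 m/s); the arm keeps its last pose, push and grip.
It fails at once if the white mug is disturbed (distance of mug from where it was at the start of the episode above 0.03 m or angle between mug's own z axis and vertical above 0.3 rad).
It fails at once if the paint jar is disturbed (distance of paint_jar from where it was at the start of the episode above 0.03 m or angle between paint_jar's own z axis and vertical above 0.3 rad).
It fails at once if the pencil box is disturbed (distance of pencil_box from where it was at the start of the episode above 0.03 m or angle between pencil_box's own z axis and vertical above 0.3 rad).
It also fails if it takes over 64 s, if anything falls off the work surface, if the arm or the gripper's body presses on something with over 40 N, if the wrist force passes 120 N, or if a joint passes its speed limit or range.

### The arm

A 6-joint arm with a two-finger parallel gripper is mounted at the origin on the work surface. World frame = base frame: x ahead of the robot, y to its left, z up, the work surface at z = 0. Lengths are in mm, angles in rad, forces in N, time in s.
With the tool pointing down it reaches from about 325 to 875 mm from the base axis. Payload 4.4 kg.
Tool frame: the origin (TCP) lies midway between the tips of the shut fingers; the grasp point (between the pads) lies 19 mm behind it; z points along the fingers, x is the direction in which the jaws open and shut, and the axes are right-handed (so a half turn about z gives the same grasp; the last joint's range is limited). The gripper opens to 85 mm and grips with 20 to 120 N. Pads are 22 mm wide; open, the fingers measure 114 mm over their backs; the gripper's body (76 mm by 85 mm) begins 54 mm behind the grasp point. The pads swing forward as they close: fully open they stand 13 mm farther back than shut.
Start: joints at [0.961, 0.207, 1.542, -0, 1.393, -0.15], TCP at [255.177, 515.279, 231.282] pointing down, gripper open.
Joint ranges: [-2.73, 2.73], [-0.86, 2.22], [0.23, 2.46], [-1.11, 4.25], [0.08, 2.63], [-2.82, 2.82]. Speed limits (rad/s): [2.79, 2.79, 3.14, 3.14, 3.14, 3.14].

### API

Orientations are given as a unit quaternion [w, x, y, z].
In Python, from station import arm, imaging, ticket gives the robot as it stands.
- The arm moves only by the tool send_rows, never from a script. Its argument "steps" is a list of rows, each a list of 3 entries, a list of its own where there are three numbers: the shift along the tool's x, y, z in m, then the turn, a rotation vector about the tool's x, y, z in degrees, then the opening, from -1 (shut) to 1 (fully open). In form: [[[x, y, z], [rx, ry, rz], fingers], ...]. A call has 1 to 8 rows; each row shifts and turns the commanded pose from where the row before left it, along the tool's axes as they then stand; what a row does not reach is not made up. A row lasts 1/10 s, in which the tool goes at most 50 mm and 8.59 degrees, less where a joint would pass 70% of its speed; a pose out of reach is approached as far as the arm can. A call with a gripper value outside its range is refused whole. The fingers move at their own pace and stop on an object; "squeeze" is the grip in N (left out, the last holds). Time passes only in rows, so rows that do not move let the fingers close. It gives the time, the measured TCP pose, the force and the opening at its end, in the units of the state.
- arm.get_state(): the state, without advancing time (a new reading comes with each control period).
- imaging.get_image(name): name is "scene" or "side" or "wrist"; returns the picture (384x512x3 uint8, blue, green, red); there is no depth.
- imaging.calibration(name): a dict with "camera_matrix" (3x3 intrinsics, pixels), "k1" (the pictures are not rectified: a ray, as slopes to the right and down, at radius r is drawn at 1 + k1 r^2 times it, then the intrinsics apply), "extrinsics" (4x4, takes a point from camera to world coordinates). Camera axes: x right, y down, z forward; pixel columns grow to the right and rows downward; lengths in mm; the calibration is good to about 2 mm. A picture is of the moment at which its call begins: read the wrist's pose just before it. calibration takes no time and is no camera call; for the wrist camera it gives the pose at the moment of the call.
- ticket.close_job(): hands the job in, once; it reports no verdict.
The state is a dict: "t": time; "qpos": joint angles; "qd": joint speeds; "joint_efforts": joint torques, N m; "ee_pos": TCP position; "ee_rot": TCP orientation; "force": force on the tool from outside, world axes, zero at the start; "ft_torque": the same for the moment, N m; "grip_width": finger opening in mm.
Only numpy, scipy, OpenCV 4.12 (cv2) and the standard library are available. Lean on these libraries where they do the work, as an engineer would, in place of code of your own. Each camera call takes 0.05 s, during which the arm holds its last target.

## Working session

There is one attempt and no reset: what is moved stays moved. The work goes in short steps, Python scripts to look and compute and a tool call to move; the robot and the scene stay as the last step left them, time stands still between calls to the robot, and variables do not carry over. Pictures are saved under pics/ and viewed, and the job is handed in when it is done.

Besides the shell and the picture viewer there is one more tool, called after ">>>" as name(argument=value, ...) on one line, values as JSON. send_rows: Moves the arm, as the interface text tells. Its arguments: {"type":"object","properties":{"steps":{"type":"array","items":{"type":"array"}},"squeeze":{"type":"number"}},"required":["steps"]}

```bash
ls; mkdir -p pics; python3 - <<'E'
from station import arm, imaging, ticket
import cv2
print(arm.get_state())
for n in ["scene","side","wrist"]:
    c=imaging.calibration(n); print(n,c)
    im=imaging.get_image(n); cv2.imwrite(f"pics/{n}0.png",im)
E
```

```text
pics
{'t': 0.0, 'qpos': array([ 9.60501440e-01,  2.07443044e-01,  1.54296898e+00,  8.66610890e-06,
        1.39346520e+00, -1.50494535e-01]), 'qd': array([ 1.24988005e-03, -2.66032113e-04, -5.78326957e-04,  1.90379925e-04,
        3.66266519e-05, -1.25956334e-03]), 'joint_efforts': array([-6.29145734e-05, -3.83023524e+01, -2.91599840e+01, -6.01870033e-05,
        1.05828181e-02,  2.86789736e-05]), 'ee_pos': array([254.73608444, 514.65516905, 230.105528  ]), 'ee_rot': array([ 4.46166674e-04,  8.49637775e-01,  5.27365477e-01, -1.05155689e-03]), 'force': array([ 0.30751638, -0.02361753, -0.12947539]), 'ft_torque': array([ 0.03688623, -0.02244111, -0.01230666]), 'grip_width': 85.47291012445557}
scene {'camera_matrix': array([[415.05051558,   0.        , 255.80775653],
       [  0.        , 415.05051558, 191.84213172],
       [  0.        ,   0.        ,   1.        ]]), 'k1': -0.06816144878381927, 'extrinsics': array([[-7.10469675e-01,  6.06401387e-01, -3.57085702e-01,
         9.62757924e+02],
       [ 7.03724064e-01,  6.13864836e-01, -3.57690375e-01,
         3.61203133e+02],
       [ 
[... 587 characters left out ...]
51e-01, -6.18330843e-01,
         8.75582605e+02],
       [ 0.00000000e+00,  0.00000000e+00,  0.00000000e+00,
         1.00000000e+00]])}
wrist {'camera_matrix': array([[286.76202451,   0.        , 257.33878351],
       [  0.        , 286.76202451, 187.68582257],
       [  0.        ,   0.        ,   1.        ]]), 'k1': -0.07234604918619517, 'extrinsics': array([[ 4.43516557e-01,  8.48168054e-01,  2.89661900e-01,
         1.80215818e+02],
       [ 8.96262482e-01, -4.18785267e-01, -1.46056370e-01,
         5.51857120e+02],
       [-2.57421058e-03,  3.24391512e-01, -9.45919405e-01,
         3.72204819e+02],
       [ 0.00000000e+00,  0.00000000e+00,  0.00000000e+00,
         1.00000000e+00]])}
```

View pics/scene0.png

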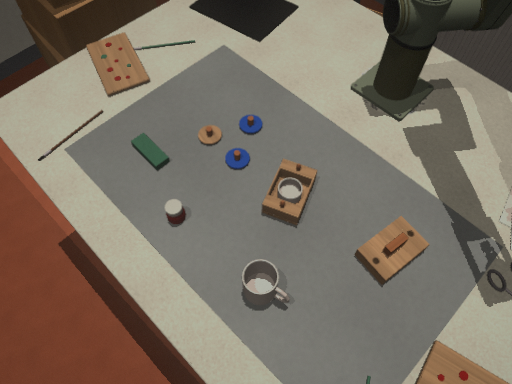

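View pics/side0.png

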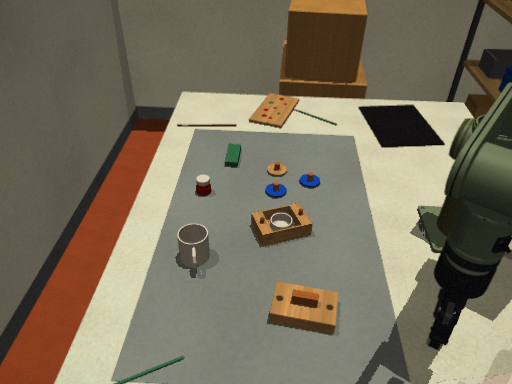

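View pics/wrist0.png

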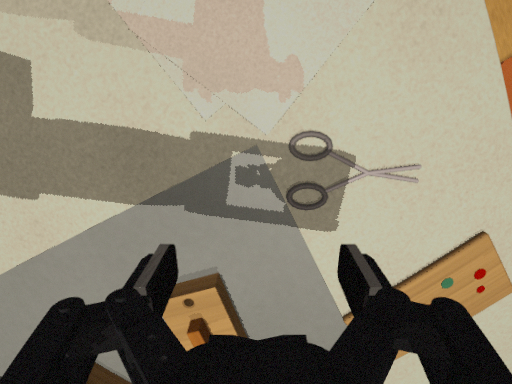

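The scene picture shows the tan cover at (209,134), blue look-alikes at (251,124) and (237,158), the lower half at (290,191), the upper half at (393,249), the mug at (262,283), the jar at (175,211) and the pencil box at (150,151). Next I'll enlarge crops to measure from.

```bash
cat > h.py <<'E'
import numpy as np, cv2
from station import arm, imaging, ticket
from scipy.spatial.transform import Rotation as R
def ray(c,uv):
    K=c["camera_matrix"];k=c["k1"]
    p=cv2.undistortPoints(np.array([[uv]],float),K,np.array([k,0,0,0.]))[0,0]
    E=c["extrinsics"]; d=E[:3,:3]@np.array([p[0],p[1],1]); return E[:3,3],d
def atz(c,uv,z):
    o,d=ray(c,uv); return o+d*(z-o[2])/d[2]
def proj(c,P):
    E=np.linalg.inv(c["extrinsics"]); P=np.atleast_2d(P).astype(float)
    return cv2.projectPoints(P,cv2.Rodrigues(E[:3,:3])[0],E[:3,3],c["camera_matrix"],np.array([c["k1"],0,0,0.]))[0][:,0]
def tri(obs):
    A=[];b=[]
    for c,uv in obs:
        o,d=ray(c,uv); d=d/np.linalg.norm(d); M=np.eye(3)-np.outer(d,d); A.append(M); b.append(M@o)
    return np.linalg.lstsq(np.vstack(A),np.hstack(b),rcond=None)[0]
def crop(im,x0,y0,x1,y1,s,fn):
    cv2.imwrite(fn,cv2.resize(im[y0:y1,x0:x1],None,fx=s,fy=s,interpolation=cv2.INTER_CUBIC))
E
python3 - <<'E'
from h import *
a=cv2.imread("pics/scene0.png");b=cv2.imread("pics/side0.png")
A=[cv2.resize(a[y:y+100,x:x+100],None,fx=4,fy=4,interpolation=2) for x,y in((165,90),(240,145),(345,205))]
B=[cv2.resize(b[y:y+100,x:x+100],None,fx=4,fy=4,interpolation=2) for x,y in((240,130),(230,175),(255,260))]
cv2.imwrite("pics/z1.png",np.hstack([A[0],B[0]]))
cv2.imwrite("pics/z2.png",np.hstack([A[1],B[1]]))
cv2.imwrite("pics/z3.png",np.hstack([A[2],B[2]]))
E
```

```text
(no output)
```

View pics/z1.png

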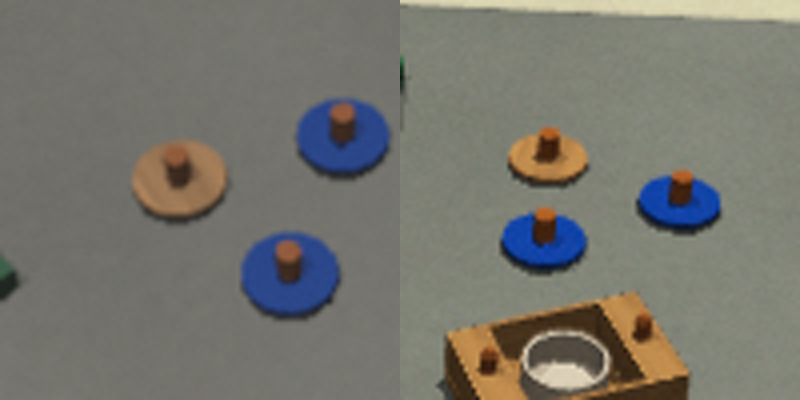

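View pics/z2.png

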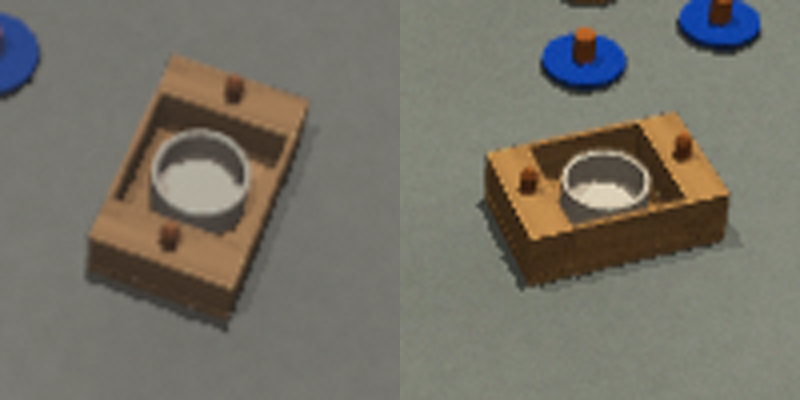

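View pics/z3.png

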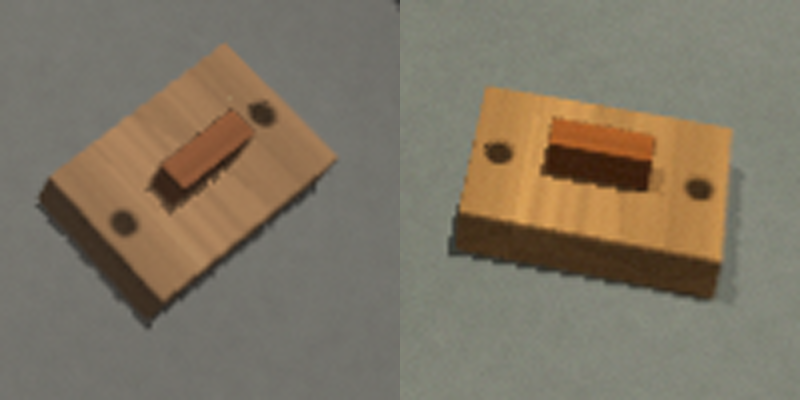

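```bash
python3 - <<'E'
from h import *
S=imaging.calibration("scene");D=imaging.calibration("side")
o={"c":((165,90),(240,130)),"l":((240,145),(230,175)),"u":((345,205),(255,260))}
obs=[("knobtop","c",(176,152),(149,132),35),("disc","c",(180,178),(148,157),11),
("rim","l",(200,172),(206,180),40),("dA","l",(234,82),(283,137),66),("dB","l",(171,229),(129,172),66),
("lc1","l",(173,55),(277,113),46),("lc2","l",(308,102),(328,196),46),("lc3","l",(235,290),(131,238),46),("lc4","l",(92,235),(86,155),46),
("h1","u",(263,114),(98,153),36),("h2","u",(124,222),(298,188),36),
("uc1","u",(224,43),(332,128),36),("uc2","u",(337,157),(319,262),36),("uc3","u",(161,303),(58,213),36),("uc4","u",(50,182),(87,87),36)]
for n,k,a,b,z in obs:
    f=lambda q,oo:(oo[0]+(q[0]+.5)/4-.5,oo[1]+(q[1]+.5)/4-.5)
    a=f(a,o[k][0]);b=f(b,o[k][1])
    print(n,"sc",atz(S,a,z)[:2].round(1),"sd",atz(D,b,z)[:2].round(1),"tri",tri([(S,a),(D,b)]).round(1))
for n,u in(("mug",(262,268)),("jar",(174,206)),("box",(150,150))): print(n,atz(S,u,{"mug":85,"jar":55,"box":22}[n]).round())
E
```

```text
knobtop sc [ 531.9 -259.3] sd [ 532.7 -255.7] tri [ 532.  -259.8   33.1]
disc sc [ 534.3 -255.7] sd [ 532.3 -253.1] tri [ 532.4 -258.3    7.2]
rim sc [516.7  36.5] sd [515.   39.8] tri [514.7  35.1  35.9]
dA sc [464.6  15.3] sd [461.8  18.8] tri [461.5  13.2  61. ]
dB sc [571.6  60.9] sd [569.5  65.1] tri [569.5  59.3  61.1]
lc1 sc [466.1 -35.4] sd [463.5 -32.4] tri [463.3 -37.7  41.4]
lc2 sc [430.5  51.9] sd [429.5  56.8] tri [428.3  50.6  41.1]
lc3 sc [565.8 110.7] sd [565.5 110.1] tri [565.7 110.7  46.3]
lc4 sc [600.6  22.6] sd [601.8  26.3] tri [601.   22.6  43.9]
h1 sc [399.6 330. ] sd [516.3 314.5] tri [492.7 353.7 127.1]
h2 sc [516.  311.8] sd [399.8 331. ] tri [424.1 289.7 -56.6]
uc1 sc [376.6 284.5] sd [376.1 285.2] tri [375.9 284.4  35. ]
uc2 sc [391.1 378.6] sd [391.9 380.6] tri [391.  379.   34.5]
uc3 sc [540.4 357. ] sd [538.5 358.7] tri [538.7 356.9  33.2]
uc4 sc [527.1 265.2] sd [523.8 264.7] tri [524.9 264.3  34.2]
mug [731. 150.  85.]
jar [ 764. -121.   55.]
box [ 693. -323.   22.]
```

Cross-checks: both views agree within about 3 mm. The dowels come out 116 mm apart (should be 118), and the heights agree within 5 mm. The lower half is at about (517,39) with yaw 23.1°, the upper half at about (458,321) with yaw -8.9°, and the cover at about (532,-257). I'll turn to jaw yaw 23° and hover over the cover.

>>> send_rows(steps=[[[0,0,0],[0,0,8.1],0.3],[[0,0,0],[0,0,8.1],0.3],[[0,0,0],[0,0,8.1],0.3],[[0,0,0],[0,0,8.1],0.3],[[0,0,0],[0,0,8.1],0.3],[[-0.0025,0.043,0],[0,0,0],0.3],[[-0.0025,0.043,0],[0,0,0],0.3],[[-0.0025,0.043,0],[0,0,0],0.3]], squeeze=40)

```text
t: 0.95
ee_pos: [298.9, 392.4, 230.7]
ee_rot: [0.0, 0.98, 0.201, -0.0]
force: [1.2, -0.2, 0.9]
grip_width: 55.7
```

>>> send_rows(steps=[[[-0.0025,0.043,0],[0,0,0],0.3],[[-0.0025,0.043,0],[0,0,0],0.3],[[-0.0025,0.043,0],[0,0,0],0.3],[[-0.0025,0.043,0],[0,0,0],0.3],[[-0.0025,0.043,0],[0,0,0],0.3],[[-0.0025,0.043,0],[0,0,0],0.3],[[-0.0025,0.043,0],[0,0,0],0.3],[[-0.0025,0.043,0],[0,0,0],0.3]])

```text
t: 1.75
ee_pos: [416.0, 67.9, 231.2]
ee_rot: [-0.0, 0.98, 0.201, 0.0]
force: [1.1, -0.4, 1.0]
grip_width: 55.7
```

>>> send_rows(steps=[[[-0.0025,0.043,0.012],[0,0,0],0.3],[[-0.0025,0.043,0.012],[0,0,0],0.3],[[-0.0025,0.043,0.012],[0,0,0],0.3],[[-0.0025,0.043,0.012],[0,0,0],0.3],[[-0.0025,0.043,0.012],[0,0,0],0.3],[[-0.0025,0.043,0.012],[0,0,0],0.3],[[-0.0025,0.043,0.012],[0,0,0],0.3],[[-0.0025,0.043,0.012],[0,0,0],0.3]])

```text
t: 2.55
ee_pos: [532.9, -256.2, 134.3]
ee_rot: [-0.0, 0.98, 0.201, -0.0]
force: [1.2, 0.5, 0.6]
grip_width: 55.9
```

>>> send_rows(steps=[[[0,0,0],[0,0,0],0.3],[[0,0,0],[0,0,0],0.3]])

```text
t: 2.75
ee_pos: [532.0, -254.9, 133.9]
ee_rot: [-0.001, 0.98, 0.2, -0.001]
force: [0.5, -0.7, -0.2]
grip_width: 55.5
```

```bash
python3 - <<'E'
from h import *
s=arm.get_state(); print(s["t"],s["ee_pos"],s["ee_rot"],s["grip_width"],s["force"],s["qpos"])
cv2.imwrite("pics/w1.png",imaging.get_image("wrist"))
E
```

```text
2.75 [ 532.04895518 -254.93881759  133.94520278] [-1.14152661e-03  9.79835131e-01  1.99802552e-01 -8.67779031e-04] 55.54733635376905 [ 0.54659432 -0.74275718 -0.16756978] [-5.93668481e-01  3.34117352e-01  1.59329994e+00  3.84121033e-04
  1.21702050e+00 -9.96115300e-01]
```

View pics/w1.png

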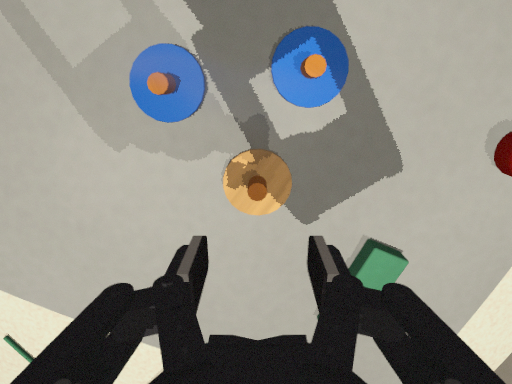

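The cover knob is at (257,188), its disc at (257,182), centred between the jaws. Blue look-alikes are at (167,83) and (310,67), and the pencil box is at (378,262).

```bash
python3 - <<'E'
from h import *
im=cv2.imread("pics/w1.png"); crop(im,207,130,307,230,6,"pics/w1z.png")
c=imaging.calibration("wrist")
print(atz(c,(257,188),35),atz(c,(257,182.5),11))
E
```

```text
[ 531.8708457  -253.92900889   35.        ] [ 532.81715294 -256.32396636   11.        ]
```

View pics/w1z.png

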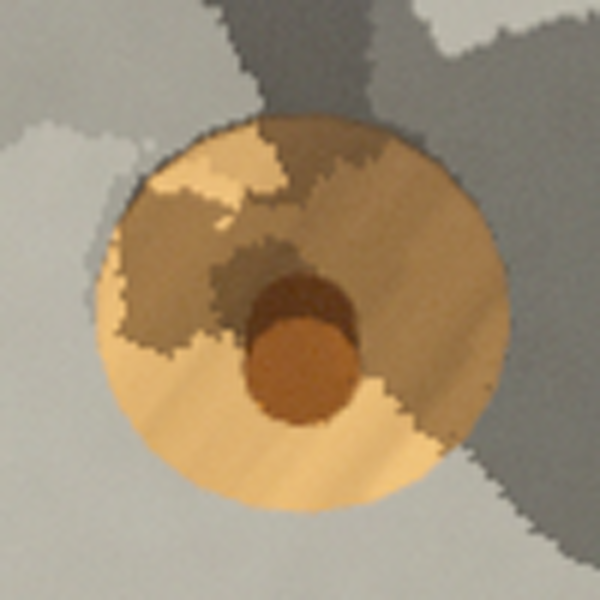

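```bash
python3 - <<'E'
from h import *
c=imaging.calibration("wrist")
print(c["extrinsics"].round(3))
print(atz(c,(257.1,191.4),35),atz(c,(257.1,181.6),11))
t=np.linspace(0,2*np.pi,60)
P=np.array([532,-256,0]); 
for z,r in((11,34),(5,34),(35,9)):
    q=proj(c,np.c_[P[0]+r*np.cos(t),P[1]+r*np.sin(t),0*t+z]); print(z,q.min(0),q.max(0),(q.min(0)+q.max(0))/2)
E
```

```text
[[ 9.20000e-01  3.72000e-01  1.26000e-01  4.99953e+02]
 [ 3.93000e-01 -8.70000e-01 -2.98000e-01 -1.77378e+02]
 [-2.00000e-03  3.23000e-01 -9.46000e-01  2.76740e+02]
 [ 0.00000e+00  0.00000e+00  0.00000e+00  1.00000e+00]]
[ 533.21622982 -256.85204483   35.        ] [ 532.54558966 -255.44035752   11.        ]
11 [221.42423723 147.3212076 ] [291.30696548 213.91931858] [256.36560135 180.62026309]
5 [222.15160697 146.13115685] [290.64004672 211.53623486] [256.39582685 178.83369585]
35 [246.15219685 180.46698656] [266.29576759 199.46577048] [256.22398222 189.96637852]
```

The fit puts the cover at (533.1,-256.8), so the tool needs +2.2 mm in y. I'll descend to TCP z≈15, which is above the disc top at 11.

>>> send_rows(steps=[[[0,0.0022,0.03],[0,0,0],0.2],[[0,0,0.03],[0,0,0],0.2],[[0,0,0.03],[0,0,0],0.2],[[0,0,0.02],[0,0,0],0.2],[[0,0,0.009],[0,0,0],0.2],[[0,0,0],[0,0,0],0.2],[[0,0,0],[0,0,0],0.2]])

```text
t: 3.5
ee_pos: [534.6, -256.5, 17.7]
ee_rot: [0.001, 0.98, 0.201, 0.001]
force: [0.6, 0.3, 1.1]
grip_width: 51.6
```

>>> send_rows(steps=[[[0,0,0],[0,0,0],-1],[[0,0,0],[0,0,0],-1],[[0,0,0],[0,0,0],-1],[[0,0,0],[0,0,0],-1],[[0,0,0],[0,0,0],-1],[[0,0,0],[0,0,0],-1],[[0,0,0],[0,0,0],-1],[[0,0,0],[0,0,0],-1]])

```text
t: 4.3
ee_pos: [534.7, -257.3, 17.8]
ee_rot: [0.001, 0.98, 0.201, 0.001]
force: [-0.9, 0.1, 6.7]
grip_width: 16.1
```

>>> send_rows(steps=[[[0,0,-0.01],[0,0,0],-1],[[0,0,-0.03],[0,0,0],-1],[[0,0,-0.03],[0,0,0],-1],[[0,0,-0.03],[0,0,0],-1],[[0,0,-0.02],[0,0,0],-1],[[0,0,0],[0,0,0],-1],[[0,0,0],[0,0,0],-1]])

```text
t: 5.0
ee_pos: [533.4, -256.5, 136.2]
ee_rot: [0.0, 0.98, 0.201, 0.0]
force: [-0.3, 0.1, -0.8]
grip_width: 16.5
```

```bash
python3 - <<'E'
from h import *
s=arm.get_state(); print(s["t"],s["ee_pos"],s["ee_rot"],s["grip_width"],s["force"])
im=imaging.get_image("wrist");cv2.imwrite("pics/w2.png",im)
im=imaging.get_image("side");cv2.imwrite("pics/s2.png",im)
E
```

```text
5.0 [ 533.42479971 -256.5161764   136.23099448] [4.53434984e-05 9.79661888e-01 2.00655381e-01 3.66785540e-05] 16.468396866108474 [-0.3266217   0.08320545 -0.78703713]
```

View pics/w2.png

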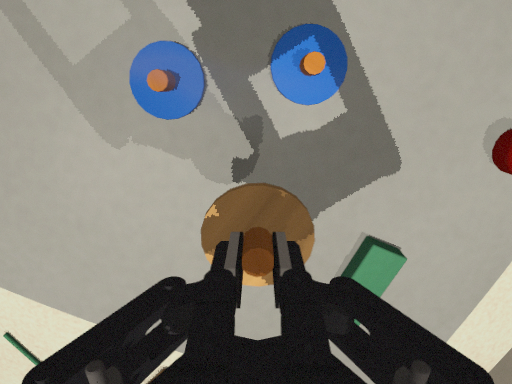

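View pics/s2.png

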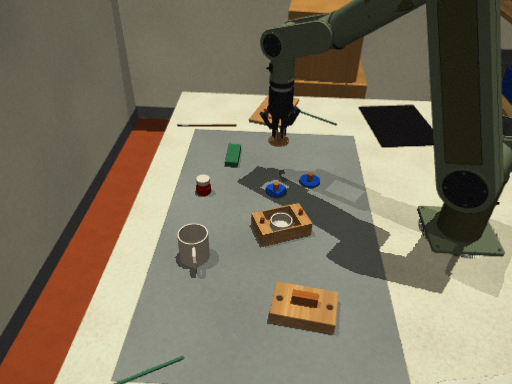

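The cover is held level in the jaws, with its disc centred at about (258,234), and its old place is empty. Next I'll go to a look-position short of the pot.

>>> send_rows(steps=[[[0.0165,-0.035,0],[0,0,0],-1],[[0.017,-0.035,0],[0,0,0],-1],[[0.017,-0.035,0],[0,0,0],-1],[[0.017,-0.035,0],[0,0,0],-1],[[0.017,-0.035,0],[0,0,0],-1],[[0.016,-0.034,0],[0,0,0],-1],[[0,0,0],[0,0,0],-1],[[0,0,0],[0,0,0],-1]])

```text
t: 5.9
ee_pos: [542.7, -24.1, 134.6]
ee_rot: [-0.0, 0.979, 0.202, -0.002]
force: [-0.1, 0.3, -0.2]
grip_width: 16.2
```

```bash
python3 - <<'E'
from h import *
s=arm.get_state(); print(s["t"],s["ee_pos"],s["ee_rot"],s["grip_width"],s["force"])
im=imaging.get_image("wrist");cv2.imwrite("pics/w3.png",im); crop(im,170,40,330,260,3,"pics/w3z.png"); crop(im,170,170,330,300,4,"pics/w3c.png")
np.save("c3.npy",imaging.calibration("wrist")["extrinsics"])
E
```

```text
5.9 [542.69702569 -24.0754121  134.60857554] [-3.55838769e-04  9.79427786e-01  2.01788713e-01 -1.54926092e-03] 16.219544177138985 [-0.07991904  0.31354279 -0.22823992]
```

View pics/w3.png

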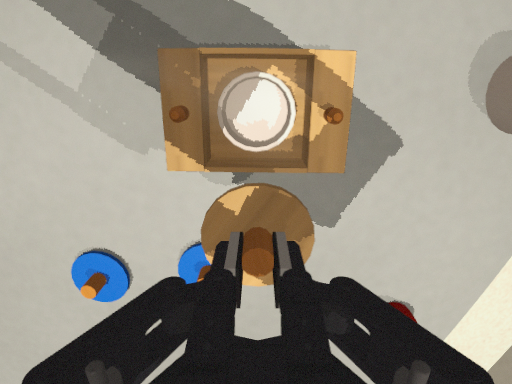

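View pics/w3c.png

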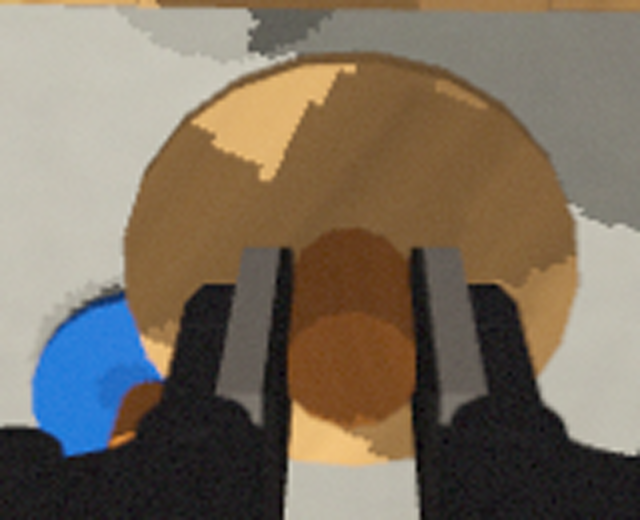

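View pics/w3z.png

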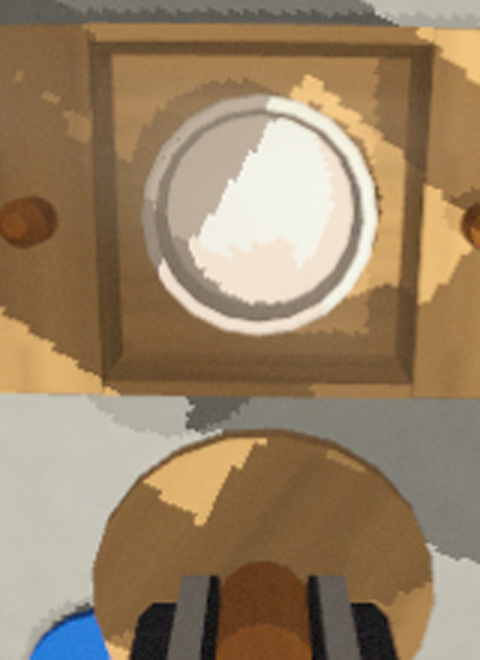

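```bash
python3 - <<'E'
from h import *
from scipy.optimize import least_squares
c=imaging.calibration("wrist"); c["extrinsics"]=np.load("c3.npy")
t=np.linspace(0,2*np.pi,120)
def ext(P,r):
    q=proj(c,np.c_[P[0]+r*np.cos(t),P[1]+r*np.sin(t),0*t+P[2]]); return np.r_[q.min(0),q.max(0)]
ob=np.array([144/3+170,95/3+40,378/3+170,335/3+40])-.33
for z in (40,):
    f=least_squares(lambda p:ext([*p,z],32)-ob,[517,39]); print("rim",f.x,f.fun)
f=least_squares(lambda p:ext(p,32)-ob,[517,39,40]); print("rim3",f.x,f.fun)
oc=np.array([125/4+170,52/4+170,580/4+170,466/4+170])-.375
f=least_squares(lambda p:ext(p,34)-oc,[543,-24,128]); print("disc3",f.x,f.fun)
f=least_squares(lambda p:ext([*p,126.5],34)-oc,[543,-24]); print("disc",f.x,f.fun)
print("knob",atz(c,(257.6,261.9),151))
a,b=atz(c,(178,113.7),66),atz(c,(335,115.5),66); print(a,b,(a+b)/2,np.degrees(np.arctan2(*(b-a)[[1,0]])),np.linalg.norm(b-a))
C=[atz(c,p,46)for p in((159,49),(356,50),(346,173),(167,172))]; print(np.mean(C,0),[np.round(x[:2],1) for x in C])
print(np.linalg.norm(C[0]-C[1]),np.linalg.norm(C[1]-C[2]))
for d in(C[1]-C[0],C[2]-C[3]): print(np.degrees(np.arctan2(d[1],d[0])))
s=arm.get_state();print(s["ee_pos"],np.degrees(2*np.arctan2(s["ee_rot"][2],s["ee_rot"][1])))
E
```

```text
rim [516.51927309  35.15878677] [-0.68888684 -0.46342023  0.68818216  0.59404269]
rim3 [516.57214878  34.98261963  36.31245689] [-0.0854342   0.081037    0.08547559 -0.08659827]
disc3 [543.27538415 -24.5283567  126.66672349] [-0.62556742  0.6545695   0.62447546 -0.75893218]
disc [543.30609994 -24.60050472] [-0.5634061   0.69606302  0.56257719 -0.82531672]
knob [543.44216563 -24.92818905 151.        ]
[463.8003506   14.33944305  66.        ] [568.49809594  57.85703159  66.        ] [516.14922327  36.09823732  66.        ] 22.570199619293565 113.3816492738103
[516.83285206  35.01831592  46.        ] [array([430.5,  50.5]), array([566.2, 107.9]), array([604.8,  20.2]), array([465.9, -38.5])]
147.34025648464922 95.7254942541815
22.909373825052626
22.92745269076182
[542.99879025 -25.03368357 134.92750834] 23.19260885205529
```

>>> send_rows(steps=[[[0,-0.022,0],[0,0,0],-1],[[0,-0.022,0.01],[0,0,0],-1],[[0,-0.023,0.01],[0,0,0],-1],[[0,0,0.01],[0,0,0],-1],[[0,0,0],[0,0,0],-1],[[0,0,0],[0,0,0],-1]])

```text
t: 6.55
ee_pos: [517.9, 35.2, 106.1]
ee_rot: [0.0, 0.98, 0.2, -0.0]
force: [0.2, -0.3, 0.1]
grip_width: 16.6
```

```bash
python3 - <<'E'
from h import *
P=[arm.get_state()]
c=imaging.calibration("wrist");np.save("c4.npy",c["extrinsics"])
w=imaging.get_image("wrist");a=imaging.get_image("scene");b=imaging.get_image("side")
for n,i in(("w4",w),("a4",a),("b4",b)): cv2.imwrite(f"pics/{n}.png",i)
crop(a,240,145,340,245,6,"pics/a4z.png");crop(b,230,160,330,260,6,"pics/b4z.png")
s=arm.get_state();P.append(s);print([p["ee_pos"].round(1) for p in P],s["t"])
E
```

```text
[array([517.9,  35.2, 106.1]), array([518.5,  35.6, 106.9])] 6.7
```

View pics/w4.png

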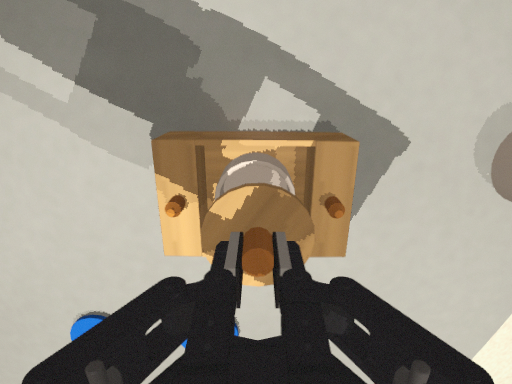

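View pics/a4z.png

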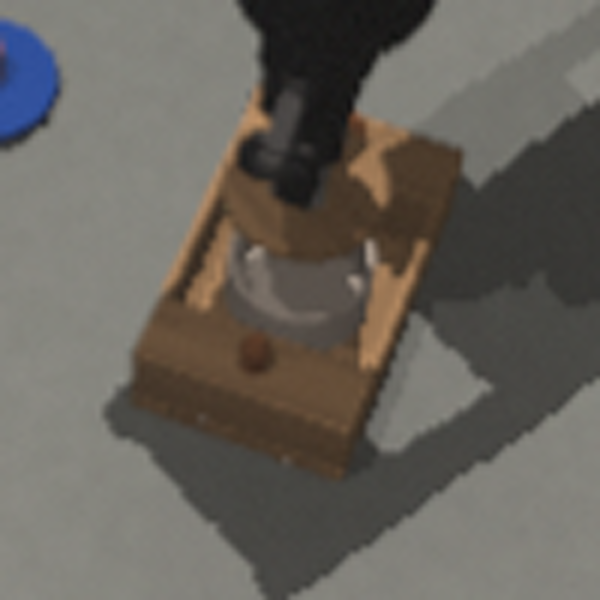

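View pics/b4z.png

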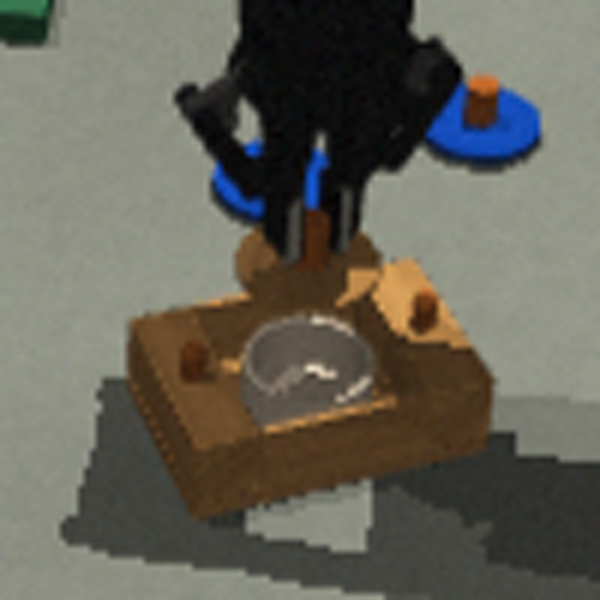

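```bash
python3 - <<'E'
from h import *
w=cv2.imread("pics/w4.png")
crop(w,140,120,370,270,3.4,"pics/w4z.png")
E
```

```text
(no output)
```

View pics/w4z.png

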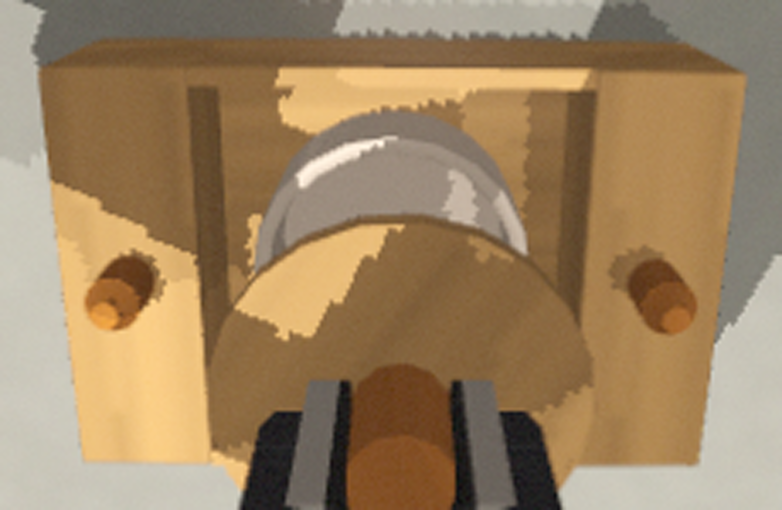

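```bash
python3 - <<'E'
from h import *
from scipy.optimize import least_squares
c=imaging.calibration("wrist"); c["extrinsics"]=np.load("c4.npy")
f=lambda q:(np.array(q)+.5)/3.4-.5+[140,120]
ob=np.array([f(q) for q in((42,69),(745,74),(698,465),(83,462),(104,317),(676,320))])
M=np.array([[-75,48,46],[75,48,46],[75,-48,46],[-75,-48,46],[-59,0,66],[59,0,66]],float)
def g(p,full=True):
    a=np.radians(p[2]); Rz=np.array([[np.cos(a),-np.sin(a),0],[np.sin(a),np.cos(a),0],[0,0,1]])
    return (proj(c,(Rz@M.T).T+[p[0],p[1],p[3] if len(p)>3 else 0])-ob).ravel()
# camera's image up = -tool y ; order check by trying
for sgn in(1,):
  for p0 in([517,37,23.],[517,37,203.],[517,37,23.,0]):
    r=least_squares(g,p0); print(r.x.round(2),np.abs(r.fun).max().round(2))
r=least_squares(g,[517,37,23.,0]);print(r.fun.reshape(-1,2).round(1))
t=np.linspace(0,2*np.pi,240)
def ext(P,r):
    q=proj(c,np.c_[P[0]+r*np.cos(t),P[1]+r*np.sin(t),0*t+P[2]]); return np.array([q[:,0].min(),q[:,0].max(),q[:,1].min()])
oc=np.array([f((209,0))[0],f((594,0))[0],f((0,219))[1]])
for z in(97,99): 
  r=least_squares(lambda p:ext([*p,z],34)-oc,[517,37]);print(z,r.x,r.fun)
r=least_squares(lambda p:ext(p,34)-oc,[517,37,99]);print(r.x,r.fun)
print(atz(c,f((402,468)),123.5))
E
```

```text
[515.6   36.18  22.69] 2.1
[515.6   36.18 382.69] 2.1
[515.88  35.46  22.69  -2.28] 0.89
[[-0.9  0. ]
 [ 0.3 -0. ]
 [-0.1  0.3]
 [ 0.3 -0.1]
 [ 0.8 -0.3]
 [-0.4  0. ]]
97 [518.50876912  35.05148996] [-0.54476938  0.54441122  0.0741108 ]
99 [518.27169372  35.6076162 ] [-1.25100706  1.25017476  0.17230148]
[518.69596309  34.61236881  95.42367958] [-1.62572178e-11  1.05728759e-11 -1.88151716e-11]
[517.02711691  38.74674953 123.5       ]
```

```bash
python3 - <<'E'
from h import *
D=imaging.calibration("side")
print(proj(D,[[518.4,35.3,97],[516,35.8,40],[516,38,40],[515,36,97]]))
E
```

```text
[[281.01108295 203.14460313]
 [280.7822349  218.67033312]
 [280.77256913 219.17971011]
 [282.23068123 203.36599702]]
```

Side and wrist views agree: the cover is about 2.4 mm off in +x. I'll correct by tool x -2.2, y -1.0 and lower it.

>>> send_rows(steps=[[[-0.0022,-0.001,0],[0,0,0],-1],[[0,0,0.015],[0,0,0],-1],[[0,0,0.015],[0,0,0],-1],[[0,0,0.01],[0,0,0],-1],[[0,0,0],[0,0,0],-1],[[0,0,0],[0,0,0],-1]])

```text
t: 7.3
ee_pos: [515.2, 36.7, 66.4]
ee_rot: [0.0, 0.98, 0.201, 0.0]
force: [0.3, -0.4, 0.1]
grip_width: 16.3
```

```bash
python3 - <<'E'
from h import *
print(arm.get_state()["ee_pos"])
w=imaging.get_image("wrist");a=imaging.get_image("scene");b=imaging.get_image("side")
crop(w,140,140,370,320,3,"pics/w5z.png")
x=cv2.resize(a[145:245,240:340],None,fx=4,fy=4,interpolation=2);y=cv2.resize(b[160:260,230:330],None,fx=4,fy=4,interpolation=2)
cv2.imwrite("pics/ab5.png",np.hstack([x,y]))
print(arm.get_state()["ee_pos"])
E
```

```text
[515.20829486  36.65283699  66.44654214]
[515.93364249  36.65011818  67.1697697 ]
```

View pics/w5z.png

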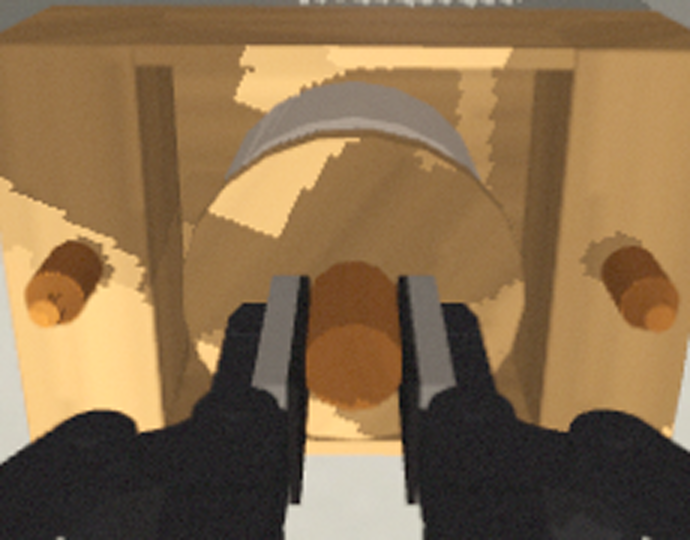

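View pics/ab5.png

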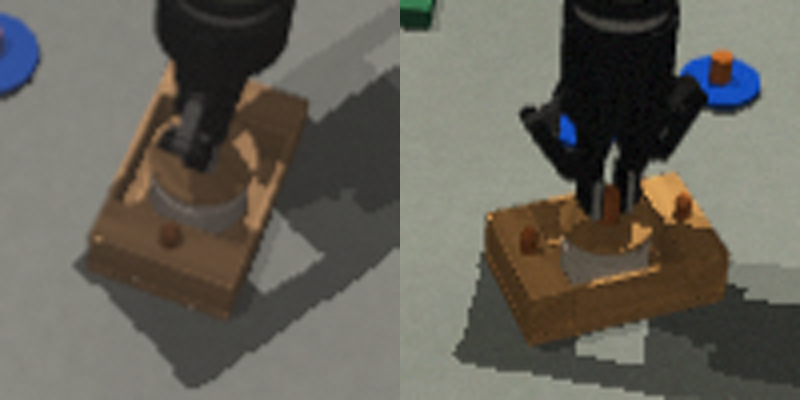

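It looks well centred: dowel midpoint at 351.5 against disc centre at 353.5 in the enlarged crop (about 0.4 mm). I'll lower it onto the rim.

>>> send_rows(steps=[[[0,0,0.004],[0,0,0],-1],[[0,0,0.003],[0,0,0],-1],[[0,0,0.002],[0,0,0],-1],[[0,0,0.002],[0,0,0],-1],[[0,0,0],[0,0,0],-1],[[0,0,0],[0,0,0],-1]])

```text
t: 8.05
ee_pos: [515.0, 36.7, 55.2]
ee_rot: [-0.0, 0.98, 0.201, -0.0]
force: [-0.2, -0.2, -0.3]
grip_width: 16.6
```

>>> send_rows(steps=[[[0,0,0.001],[0,0,0],-1],[[0,0,0.001],[0,0,0],-1],[[0,0,0],[0,0,0],-1]])

```text
t: 8.35
ee_pos: [515.0, 36.7, 53.2]
ee_rot: [-0.0, 0.98, 0.201, -0.0]
force: [-0.2, 0.2, -1.0]
grip_width: 16.5
```

>>> send_rows(steps=[[[0,0,0.001],[0,0,0],-1],[[0,0,0],[0,0,0],-1]])

```text
t: 8.55
ee_pos: [515.1, 36.8, 52.8]
ee_rot: [-0.0, 0.98, 0.201, -0.0]
force: [-1.8, -0.1, 4.2]
grip_width: 16.4
```

Contact came at the expected height (52.8 mm). I'll release and check.

>>> send_rows(steps=[[[0,0,-0.0005],[0,0,0],-0.4],[[0,0,0],[0,0,0],-0.3],[[0,0,0],[0,0,0],-0.1],[[0,0,0],[0,0,0],-0.1],[[0,0,-0.01],[0,0,0],-0.1],[[0,0,-0.03],[0,0,0],-0.1],[[0,0,-0.03],[0,0,0],-0.1],[[0,0,-0.03],[0,0,0],0]])

```text
t: 9.35
ee_pos: [515.0, 36.8, 154.4]
ee_rot: [0.0, 0.98, 0.201, 0.0]
force: [-0.1, -0.6, 0.3]
grip_width: 42.6
```

>>> send_rows(steps=[[[0,0,-0.02],[0,0,0],0],[[0,0,0],[0,0,0],0],[[0,0,0],[0,0,0],0]])

```text
t: 9.65
ee_pos: [515.2, 36.7, 173.2]
ee_rot: [0.0, 0.98, 0.201, 0.001]
force: [0.6, -0.0, -0.8]
grip_width: 43.0
```

```bash
python3 - <<'E'
from h import *
s=arm.get_state();print(s["t"],s["ee_pos"],s["grip_width"])
w=imaging.get_image("wrist");a=imaging.get_image("scene");b=imaging.get_image("side")
np.save("c6.npy",imaging.calibration("wrist")["extrinsics"])
crop(w,140,110,370,310,3,"pics/w6z.png")
x=cv2.resize(a[145:245,240:340],None,fx=4,fy=4,interpolation=2);y=cv2.resize(b[160:260,230:330],None,fx=4,fy=4,interpolation=2)
cv2.imwrite("pics/ab6.png",np.hstack([x,y]))
E
```

```text
9.65 [515.20045287  36.71875701 173.1943812 ] 43.00002636982451
```

View pics/w6z.png

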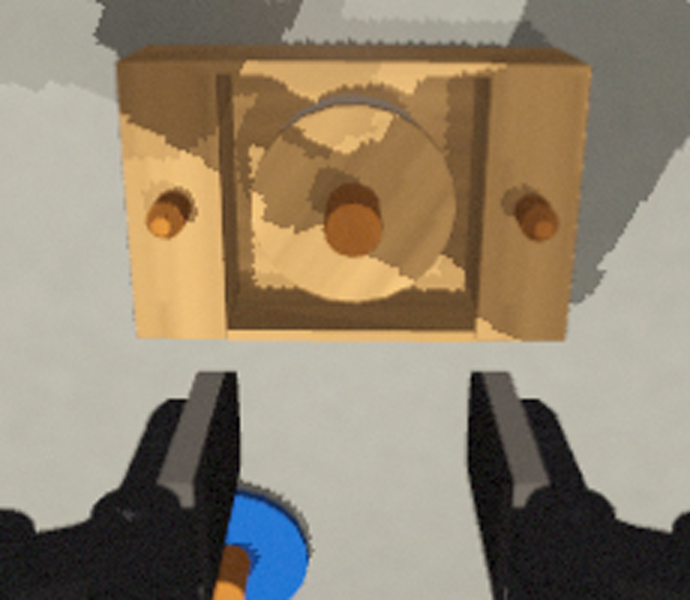

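View pics/ab6.png

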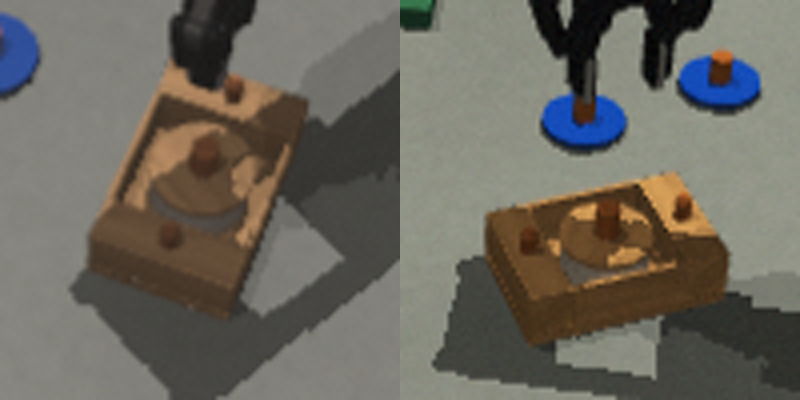

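```bash
python3 - <<'E'
from h import *
from scipy.optimize import least_squares
c=imaging.calibration("wrist"); c["extrinsics"]=np.load("c6.npy")
f=lambda q:(np.array(q)+.5)/3-.5+[140,110]
ob=np.array([f(q) for q in((119,62),(590,66),(567,341),(137,338),(160,225),(541,229))])
M=np.array([[-75,48,46],[75,48,46],[75,-48,46],[-75,-48,46],[-59,0,66],[59,0,66]],float)
def g(p):
    a=np.radians(p[2]); Rz=np.array([[np.cos(a),-np.sin(a),0],[np.sin(a),np.cos(a),0],[0,0,1]])
    return (proj(c,(Rz@M.T).T+[p[0],p[1],p[3]])-ob).ravel()
r=least_squares(g,[517,37,23.,0]);print(r.x.round(2),r.fun.reshape(-1,2).round(1))
t=np.linspace(0,2*np.pi,240)
def ext(P,rr):
    q=proj(c,np.c_[P[0]+rr*np.cos(t),P[1]+rr*np.sin(t),0*t+P[2]]); return np.r_[q.min(0),q.max(0)]
a,b=f((255,103)),f((457,302))
oc=np.r_[a,b]
r2=least_squares(lambda p:ext([*p,46+r.x[3]],34)-oc,[517,37]);print("disc",r2.x,r2.fun)
oc=np.r_[f((325,200)),f((382,257))]
r2=least_squares(lambda p:ext([*p,70+r.x[3]],9)-oc,[517,37]);print("knob",r2.x,r2.fun)
E
```

```text
[513.74  35.63  22.71  -5.39] [[-0.9 -0.1]
 [ 0.3 -0.1]
 [-0.8  0. ]
 [ 0.3 -0.3]
 [ 0.7  0.3]
 [ 0.3  0.1]]
disc [514.53346868  36.86111219] [-0.53638424  0.414331    0.53604053 -0.43584043]
knob [513.80748723  36.70178541] [-0.34274105  0.16728916  0.34262806 -0.16667117]
```

The cover is centred on the pot to within about 1 mm and looks level. Now the upper half: hover over its handle, turning the jaws to yaw 81°.

>>> send_rows(steps=[[[0.007,-0.0353,0],[0,0,0],0],[[0.007,-0.0353,0],[0,0,0],0],[[0.007,-0.0353,0],[0,0,0],0],[[0.007,-0.0353,0],[0,0,0],0],[[0.007,-0.0353,0],[0,0,0],0],[[0.007,-0.0353,0],[0,0,0],0],[[0.007,-0.0353,0],[0,0,0],0],[[0.007,-0.0353,0],[0,0,0],0]])

```text
t: 10.6
ee_pos: [454.1, 319.4, 171.0]
ee_rot: [0.0, 0.98, 0.201, -0.002]
force: [0.7, 0.3, -0.1]
grip_width: 43.0
```

>>> send_rows(steps=[[[0,0,0],[0,0,-8.3],0],[[0,0,0],[0,0,-8.3],0],[[0,0,0],[0,0,-8.3],0],[[0,0,0],[0,0,-8.3],0],[[0,0,0],[0,0,-8.3],0],[[0,0,0],[0,0,-8.3],0],[[0,0,0],[0,0,-8.3],0],[[0,0,0],[0,0,0],0]])

```text
t: 11.4
ee_pos: [454.6, 317.9, 171.1]
ee_rot: [-0.0, 0.759, 0.651, -0.002]
force: [0.3, 0.1, 0.1]
grip_width: 42.6
```

>>> send_rows(steps=[[[0,0,0],[0,0,0],0],[[0,0,0],[0,0,0],0]])

```text
t: 11.6
ee_pos: [455.2, 318.2, 172.1]
ee_rot: [-0.0, 0.76, 0.65, -0.001]
force: [0.4, -0.8, 0.7]
grip_width: 43.2
```

```bash
python3 - <<'E'
from h import *
s=arm.get_state();print(s["t"],s["ee_pos"],s["grip_width"],np.degrees(2*np.arctan2(s["ee_rot"][2],s["ee_rot"][1])),s["qpos"])
w=imaging.get_image("wrist")
np.save("c7.npy",imaging.calibration("wrist")["extrinsics"])
cv2.imwrite("pics/w7.png",w)
E
```

```text
11.6 [455.21435572 318.22799316 172.10285471] 43.169219574103096 81.1404287385651 [ 4.54276215e-01  2.21788134e-01  1.65104144e+00 -1.97059001e-06
  1.27000923e+00 -9.61890838e-01]
```

View pics/w7.png

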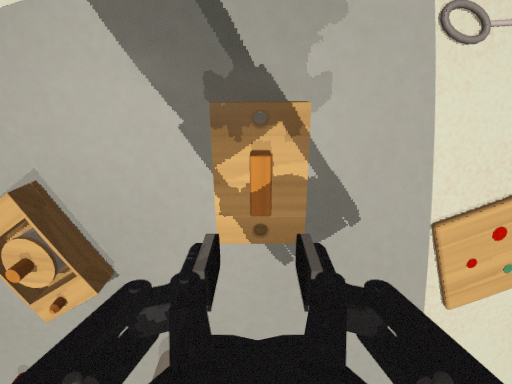

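```bash
python3 - <<'E'
from h import *
crop(cv2.imread("pics/w7.png"),200,90,320,250,3.7,"pics/w7z.png")
E
```

```text
(no output)
```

View pics/w7z.png

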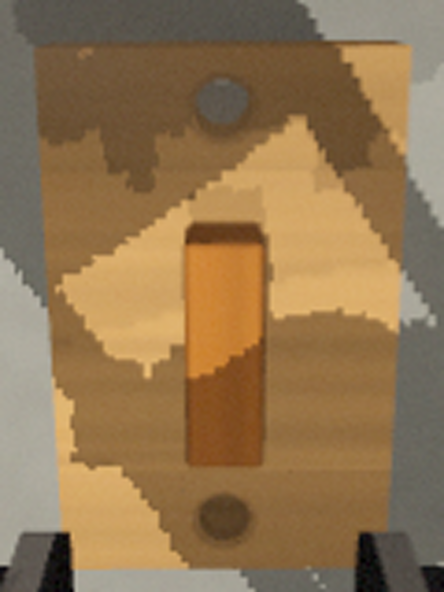

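```bash
python3 - <<'E'
from h import *
from scipy.optimize import least_squares
c=imaging.calibration("wrist"); c["extrinsics"]=np.load("c7.npy")
f=lambda q:(np.array(q)+.5)/3.7-.5+[200,90]
ob=np.array([f(q) for q in((36,46),(411,43),(386,569),(64,568),(222,101),(224,517),(186,243),(263,243),(263,466),(186,466))])
M=np.array([[-75,-48,36],[-75,48,36],[75,48,36],[75,-48,36],[-59,0,36],[59,0,36],[-30,-10,64],[-30,10,64],[30,10,64],[30,-10,64]],float)
for n in (4,3):
  def g(p):
    a=np.radians(p[2]); Rz=np.array([[np.cos(a),-np.sin(a),0],[np.sin(a),np.cos(a),0],[0,0,1]])
    return (proj(c,(Rz@M.T).T+[p[0],p[1],p[3] if n==4 else -2.5])-ob).ravel()
  r=least_squares(g,[457,320,-9,0][:n]);print(r.x.round(2),r.fun.reshape(-1,2).round(1).tolist())
E
```

```text
[457.23 320.47  -8.51  -0.87] [[-0.5, -0.3], [0.2, -0.1], [-0.3, -1.0], [-0.0, -0.3], [0.3, 1.6], [0.1, 0.4], [-0.8, -0.6], [0.8, -0.7], [0.1, 0.5], [0.1, 0.6]]
[457.66 320.42  -8.51] [[-0.2, 0.1], [-0.1, 0.3], [-0.5, -1.4], [0.2, -0.7], [0.3, 1.9], [0.1, 0.0], [-0.7, -0.5], [0.7, -0.7], [0.1, 0.2], [0.2, 0.3]]
```

The upper half is at (457.2,320.5), yaw -8.5°. That needs tool x +2.5, y +1.8 and a 0.4° turn, then a descent to TCP z≈40, above the roof at 36.

>>> send_rows(steps=[[[0.0025,0.0018,0.02],[0,0,-0.4],0],[[0,0,0.03],[0,0,0],0],[[0,0,0.03],[0,0,0],0],[[0,0,0.03],[0,0,0],0],[[0,0,0.015],[0,0,0],0],[[0,0,0.006],[0,0,0],0],[[0,0,0],[0,0,0],0],[[0,0,0],[0,0,0],0]])

```text
t: 12.45
ee_pos: [458.9, 321.2, 43.2]
ee_rot: [0.0, 0.757, 0.654, 0.001]
force: [0.4, 0.1, -0.2]
grip_width: 42.9
```

>>> send_rows(steps=[[[0,0,0],[0,0,0],-1],[[0,0,0],[0,0,0],-1],[[0,0,0],[0,0,0],-1],[[0,0,0],[0,0,0],-1],[[0,0,0],[0,0,0],-1],[[0,0,0],[0,0,0],-1],[[0,0,0],[0,0,0],-1]], squeeze=90)

```text
t: 13.15
ee_pos: [459.1, 321.2, 43.7]
ee_rot: [0.0, 0.757, 0.654, 0.002]
force: [-0.5, 0.0, 7.1]
grip_width: 18.1
```

>>> send_rows(steps=[[[0,0,-0.01],[0,0,0],-1],[[0,0,-0.02],[0,0,0],-1],[[0,0,-0.03],[0,0,0],-1],[[0,0,-0.03],[0,0,0],-1],[[0,0,-0.02],[0,0,0],-1],[[0,0,0],[0,0,0],-1],[[0,0,0],[0,0,0],-1]])

```text
t: 13.85
ee_pos: [457.2, 320.4, 151.4]
ee_rot: [-0.0, 0.757, 0.654, -0.0]
force: [-1.0, -0.1, -3.2]
grip_width: 18.0
```

```bash
python3 - <<'E'
from h import *
s=arm.get_state();print(s["t"],s["ee_pos"],s["grip_width"],s["ft_torque"])
cv2.imwrite("pics/w8.png",imaging.get_image("wrist"))
b=imaging.get_image("side");crop(b,230,200,390,340,4,"pics/b8.png")
E
```

```text
13.85 [457.17044643 320.39416032 151.40434956] 17.981744050267565 [0.02161525 0.01417329 0.01210695]
```

View pics/w8.png

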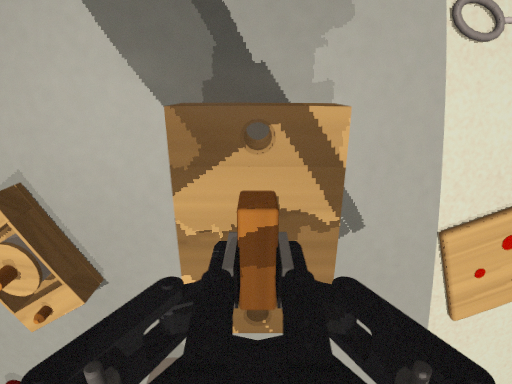

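View pics/b8.png

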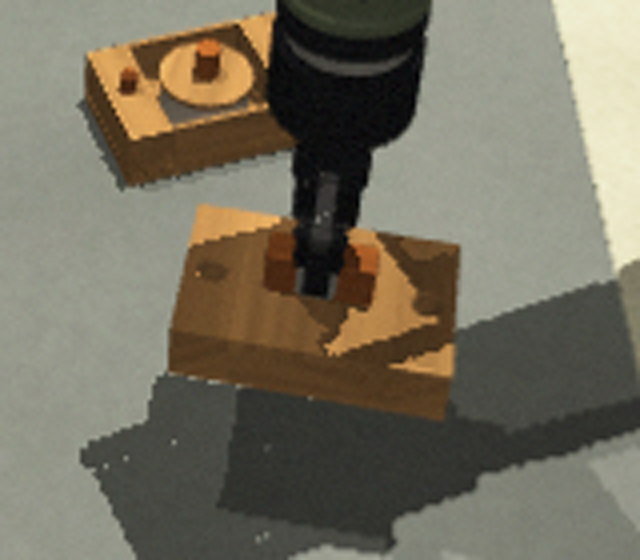

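The upper half is held level: handle between the jaws at (257,250), one hole visible at (258,135). Next I'll turn by 31° and carry it over the lower half.

>>> send_rows(steps=[[[0,0,0],[0,0,-4],-1],[[0,0,0],[0,0,-8],-1],[[0,0,0],[0,0,-8],-1],[[0,0,0],[0,0,-8],-1],[[0,0,0],[0,0,-3.1],-1],[[-0.02,-0.004,0],[0,0,0],-1],[[-0.03,-0.006,0],[0,0,0],-1],[[-0.03,-0.006,0],[0,0,0],-1]])

```text
t: 14.75
ee_pos: [472.4, 239.6, 149.5]
ee_rot: [-0.001, 0.553, 0.833, -0.002]
force: [0.8, -0.9, -3.0]
grip_width: 18.5
```

>>> send_rows(steps=[[[-0.03,-0.006,0],[0,0,0],-1],[[-0.03,-0.006,0],[0,0,0],-1],[[-0.03,-0.006,0],[0,0,0],-1],[[-0.03,-0.006,0],[0,0,0],-1],[[-0.03,-0.006,0],[0,0,0],-1],[[-0.03,-0.006,0],[0,0,0],-1],[[-0.0247,-0.0052,0],[0,0,0],-1],[[0,0,0],[0,0,0],-1]])

```text
t: 15.55
ee_pos: [514.5, 33.1, 150.0]
ee_rot: [-0.001, 0.555, 0.832, -0.001]
force: [0.9, 0.1, -3.4]
grip_width: 17.7
```

>>> send_rows(steps=[[[0,0,0],[0,0,0],-1],[[0,0,0],[0,0,0],-1]])

```text
t: 15.75
ee_pos: [514.0, 36.7, 150.6]
ee_rot: [-0.001, 0.553, 0.833, -0.0]
force: [-0.9, 0.6, -3.0]
grip_width: 18.0
```

```bash
python3 - <<'E'
from h import *
s=arm.get_state();print(s["t"],s["ee_pos"],s["grip_width"],np.degrees(2*np.arctan2(s["ee_rot"][2],s["ee_rot"][1])))
for n in("wrist","scene","side"):
    cv2.imwrite(f"pics/{n}9.png",imaging.get_image(n))
    if n=="wrist": np.save("c9.npy",imaging.calibration("wrist")["extrinsics"])
a=cv2.imread("pics/scene9.png");b=cv2.imread("pics/side9.png")
crop(a,235,135,355,245,5,"pics/a9z.png");crop(b,220,140,350,250,5,"pics/b9z.png")
E
```

```text
15.75 [514.00334984  36.73081989 150.58237577] 18.00603941256019 112.7855185127775
```

View pics/wrist9.png

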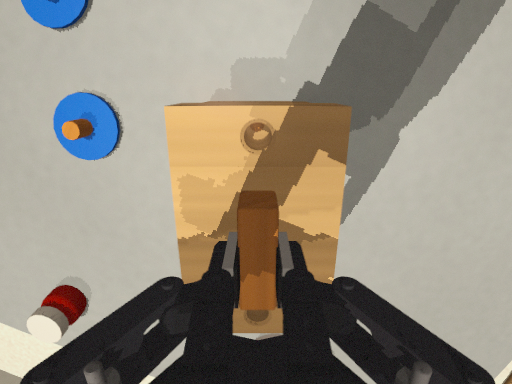

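View pics/a9z.png

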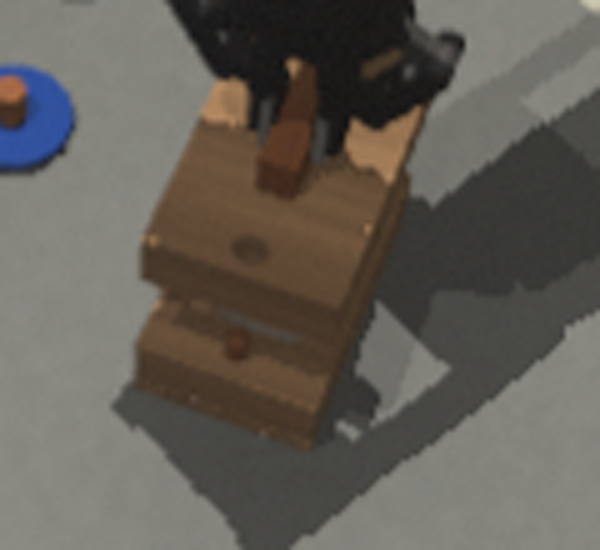

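View pics/b9z.png

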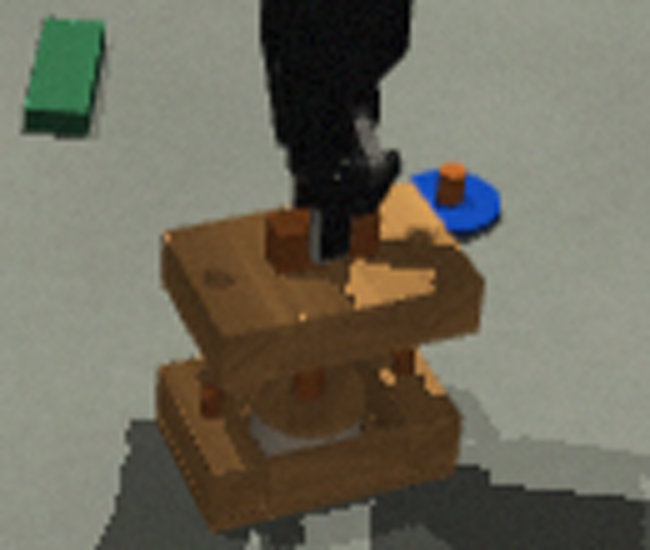

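```bash
python3 - <<'E'
from h import *
w=cv2.imread("pics/wrist9.png")
x=cv2.resize(w[110:160,233:283],None,fx=8,fy=8,interpolation=2);y=cv2.resize(w[290:340,233:283],None,fx=8,fy=8,interpolation=2)
cv2.imwrite("pics/w9h.png",np.hstack([x,y]))
crop(w,155,90,360,300,2.8,"pics/w9z.png")
E
```

```text
(no output)
```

View pics/w9h.png

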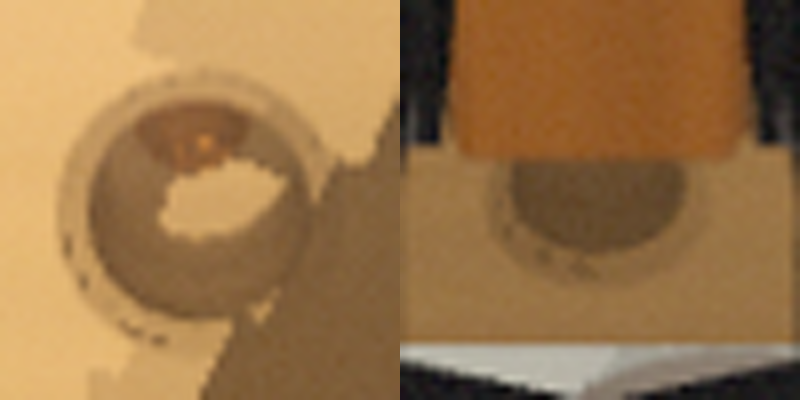

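View pics/w9z.png

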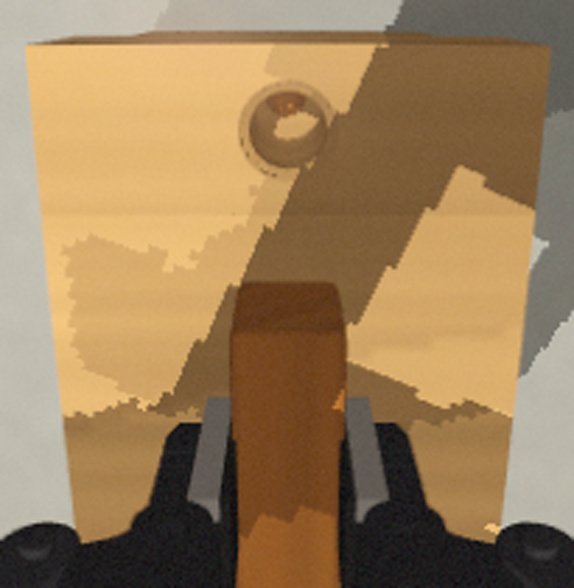

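```bash
python3 - <<'E'
from h import *
from scipy.optimize import least_squares
c=imaging.calibration("wrist"); c["extrinsics"]=np.load("c9.npy")
T=np.array([514.2,36.4,150.5]); a=np.radians(112.78); tx=np.array([np.cos(a),np.sin(a)]);ty=np.array([np.sin(a),-np.cos(a)])
def rel(P): d=P[:2]-T[:2]; return (d@tx).round(2),(d@ty).round(2)
for dz in(0,-3):
  print("shoulder z60",rel(atz(c,(256.7,123.7),60+dz)))
  print("hole z143",rel(atz(c,(257.3,135.8),143+dz)))
f=lambda q:(np.array(q)+.5)/2.8-.5+[155,90]
for q,z in(((27,43),143),((549,46),143)): print("roof corner",rel(atz(c,f(q),z)))
for q,z in(((231,331),171),((345,331),171)): print("bar corner",rel(atz(c,f(q),z)))
S=imaging.calibration("scene");D=imaging.calibration("side")
# predicted
b=np.radians(22.75);X=np.array([np.cos(b),np.sin(b)]);Y=np.array([-X[1],X[0]])
C=np.array([515.,36.])
E
```

```text
shoulder z60 (np.float64(-0.44), np.float64(-57.76))
hole z143 (np.float64(-0.09), np.float64(-60.59))
shoulder z60 (np.float64(-0.44), np.float64(-57.43))
hole z143 (np.float64(-0.09), np.float64(-60.14))
roof corner (np.float64(-47.47), np.float64(-76.46))
roof corner (np.float64(47.6), np.float64(-76.01))
bar corner (np.float64(-9.39), np.float64(-31.71))
bar corner (np.float64(9.38), np.float64(-31.71))
```

```bash
python3 - <<'E'
from h import *
a=cv2.imread("pics/scene9.png");b=cv2.imread("pics/side9.png")
crop(a,255,165,325,230,11,"pics/a9y.png");crop(b,245,175,325,250,9,"pics/b9y.png")
E
```

```text
(no output)
```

View pics/a9y.png

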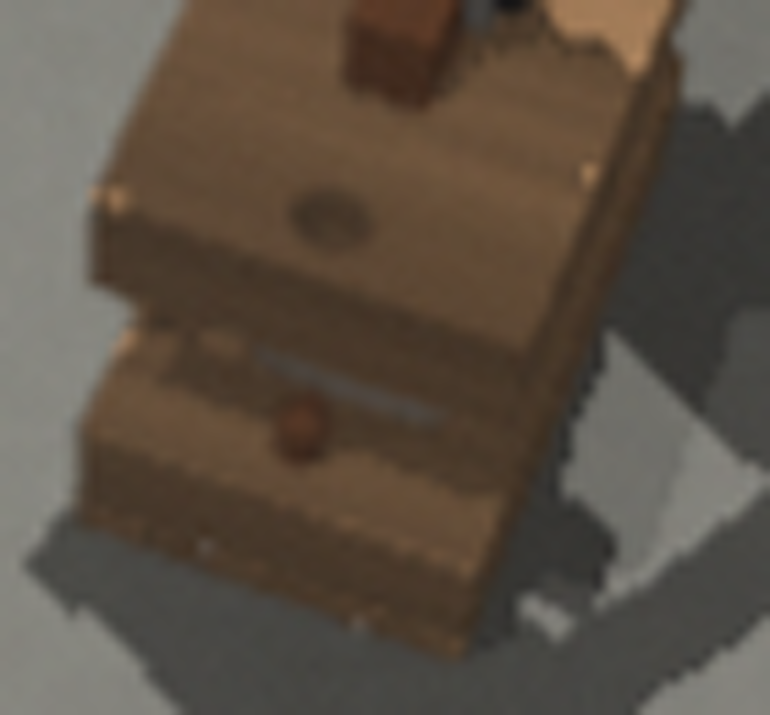

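View pics/b9y.png

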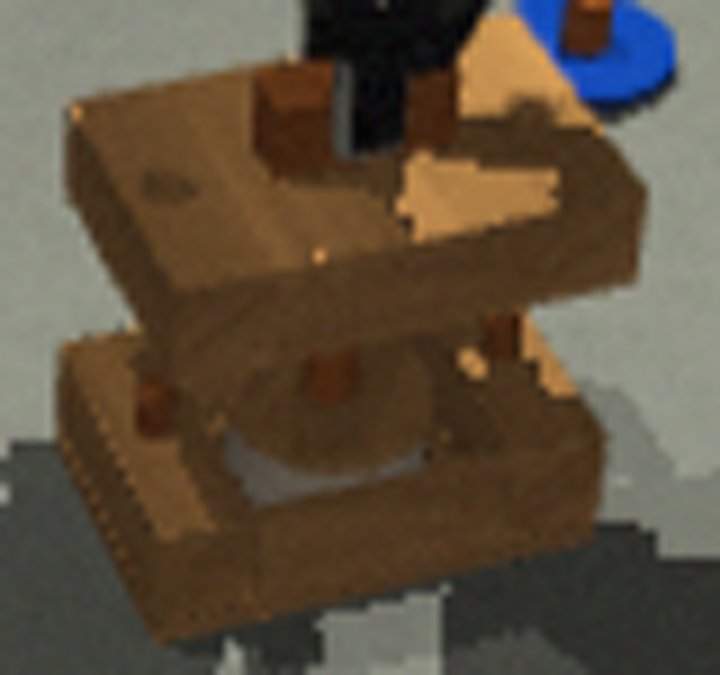

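```bash
python3 - <<'E'
from h import *
from scipy.optimize import least_squares
S=imaging.calibration("scene");D=imaging.calibration("side")
fs=lambda q:(np.array(q)+.5)/11-.5+[255,165]; fd=lambda q:(np.array(q)+.5)/9-.5+[245,175]
b=np.radians(22.8);Rz=np.array([[np.cos(b),-np.sin(b),0],[np.sin(b),np.cos(b),0],[0,0,1]])
def fit(obs,p0,fixz=None):
    def g(p):
        P=np.r_[p[:2],p[2] if fixz is None else fixz]
        return np.concatenate([(proj(c,Rz@np.array(m,float)+P)[0]-uv) for c,uv,m in obs])
    r=least_squares(g,p0 if fixz is None else p0[:2]); return r.x.round(2),np.abs(r.fun).max().round(2)
Us=[(S,fs((93,205)),(75,-48,36)),(S,fs((525,360)),(75,48,36)),(S,fs((331,219)),(59,0,36))]
Ls=[(S,fs((88,435)),(75,-48,46)),(S,fs((470,578)),(75,48,46)),(S,fs((303,412)),(59,0,66)),(S,fs((80,520)),(75,-48,0)),(S,fs((460,655)),(75,48,0))]
Ud=[(D,fd((70,110)),(75,-48,36)),(D,fd((178,295)),(75,48,36)),(D,fd((645,187)),(-75,48,36)),(D,fd((168,186)),(59,0,36)),(D,fd((533,110)),(-59,0,36)),(D,fd((637,282)),(-75,48,0))]
Ld=[(D,fd((62,350)),(75,-48,46)),(D,fd((160,540)),(75,48,46)),(D,fd((603,437)),(-75,48,46)),(D,fd((163,640)),(75,48,0)),(D,fd((594,537)),(-75,48,0))]
print("scene U",fit(Us,[515,36,107],107),"L",fit(Ls,[515,36,0],0))
print("side U",fit(Ud,[515,36,107],107),fit(Ud,[515,36,107]),"L",fit(Ld,[515,36,0],0),fit(Ld,[515,36,0]))
print("both U",fit(Us+Ud,[515,36,107]),"L",fit(Ls+Ld,[515,36,0]))
print("both U",fit(Us+Ud,[515,36,107],107),"L",fit(Ls+Ld,[515,36,0],0))
E
```

```text
scene U (array([514.59,  37.18]), np.float64(0.38)) L (array([515.3 ,  36.62]), np.float64(1.06))
side U (array([513.06,  38.33]), np.float64(0.87)) (array([512.77,  31.66, 101.66]), np.float64(0.79)) L (array([514.87,  37.81]), np.float64(0.92)) (array([514.15,  16.08, -20.36]), np.float64(0.48))
both U (array([513.17,  36.1 , 104.88]), np.float64(0.75)) L (array([514.51,  35.66,  -2.44]), np.float64(1.04))
both U (array([513.64,  37.55]), np.float64(1.06)) L (array([515.11,  36.94]), np.float64(1.12))
```

Wrist and external views agree on the sign: the upper half needs about +1.8 mm along tool y and -0.5 in x. I'll correct, lower it to just above the dowel tips, and look through the hole again.

>>> send_rows(steps=[[[-0.0005,0.0018,0],[0,0,0],-1],[[0,0,0.015],[0,0,0],-1],[[0,0,0.015],[0,0,0],-1],[[0,0,0.006],[0,0,0],-1],[[0,0,0],[0,0,0],-1],[[0,0,0],[0,0,0],-1]])

```text
t: 16.5
ee_pos: [517.3, 36.3, 116.2]
ee_rot: [0.0, 0.554, 0.833, 0.0]
force: [0.6, 0.9, -2.4]
grip_width: 18.2
```

```bash
python3 - <<'E'
from h import *
s=arm.get_state();print(s["t"],s["ee_pos"],s["force"],np.degrees(2*np.arctan2(s["ee_rot"][2],s["ee_rot"][1])))
w=imaging.get_image("wrist");np.save("c10.npy",imaging.calibration("wrist")["extrinsics"])
cv2.imwrite("pics/wrist10.png",w)
crop(w,233,110,283,160,8,"pics/w10h.png")
b=imaging.get_image("side");crop(b,245,175,325,250,8,"pics/b10y.png")
E
```

```text
16.5 [517.34219003  36.30492722 116.22689643] [ 0.63785517  0.87510825 -2.41459842] 112.76986919427517
```

View pics/w10h.png

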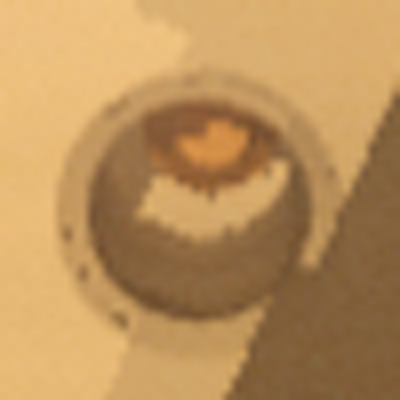

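View pics/b10y.png

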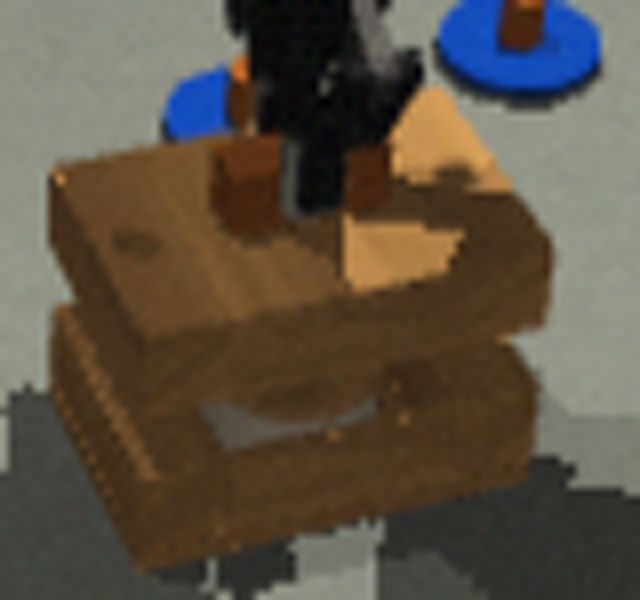

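```bash
python3 - <<'E'
from h import *
c=imaging.calibration("wrist"); c["extrinsics"]=np.load("c10.npy")
T=np.array([516.8,36.6,115.2]); a=np.radians(112.78); tx=np.array([np.cos(a),np.sin(a)]);ty=np.array([np.sin(a),-np.cos(a)])
def rel(P): d=P[:2]-T[:2]; return (d@tx).round(2),(d@ty).round(2)
for dz in(0,-3):
  print("tip",rel(atz(c,(259.3,125.8),66+dz)),"hole",rel(atz(c,(257.3,135.8),T[2]-7.5+dz)))
E
```

```text
tip (np.float64(0.13), np.float64(-60.23)) hole (np.float64(-1.18), np.float64(-60.01))
tip (np.float64(0.15), np.float64(-59.87)) hole (np.float64(-1.18), np.float64(-59.55))
```

The tip sits about 1.3 mm in +tool x from the hole axis and 0.2 mm in y. I'll correct +1.0 and engage slowly, watching the force.

>>> send_rows(steps=[[[0.001,0,0],[0,0,0],-1],[[0,0,0.005],[0,0,0],-1],[[0,0,0.004],[0,0,0],-1],[[0,0,0.003],[0,0,0],-1],[[0,0,0],[0,0,0],-1]])

```text
t: 17.1
ee_pos: [515.8, 37.1, 102.9]
ee_rot: [-0.001, 0.554, 0.833, -0.0]
force: [0.6, 0.0, -3.3]
grip_width: 18.1
```

>>> send_rows(steps=[[[0,0,0.002],[0,0,0],-1],[[0,0,0.002],[0,0,0],-1],[[0,0,0],[0,0,0],-1]])

```text
t: 17.4
ee_pos: [516.3, 37.1, 99.5]
ee_rot: [-0.0, 0.554, 0.833, -0.0]
force: [0.5, -0.0, -3.0]
grip_width: 18.0
```

It's about 10 mm onto the dowels with no side force. I'll continue down.

>>> send_rows(steps=[[[0,0,0.003],[0,0,0],-1],[[0,0,0.003],[0,0,0],-1],[[0,0,0.002],[0,0,0],-1],[[0,0,0],[0,0,0],-1]])

```text
t: 17.8
ee_pos: [516.1, 37.1, 91.3]
ee_rot: [-0.0, 0.554, 0.833, -0.0]
force: [0.6, -0.0, -2.3]
grip_width: 18.0
```

>>> send_rows(steps=[[[0,0,0.001],[0,0,0],-1],[[0,0,0.001],[0,0,0],-1],[[0,0,0],[0,0,0],-1]])

```text
t: 18.1
ee_pos: [516.7, 37.1, 89.9]
ee_rot: [0.0, 0.554, 0.833, 0.0]
force: [-1.1, -0.6, -2.5]
grip_width: 17.8
```

>>> send_rows(steps=[[[0,0,0.001],[0,0,0],-1],[[0,0,0],[0,0,0],-1]])

```text
t: 18.3
ee_pos: [516.8, 37.0, 89.7]
ee_rot: [0.0, 0.554, 0.833, 0.0]
force: [-3.2, -0.9, 4.2]
grip_width: 18.0
```

>>> send_rows(steps=[[[0,0,0.0007],[0,0,0],-1],[[0,0,0],[0,0,0],-1]])

```text
t: 18.5
ee_pos: [516.8, 37.0, 89.7]
ee_rot: [0.0, 0.554, 0.833, -0.0]
force: [-4.4, 0.0, 9.5]
grip_width: 18.1
```

Contact came at 89.7 mm, where 89.5 was expected. The push is now about 9.5 N on top of its own weight. I'll let it settle and verify in the images.

>>> send_rows(steps=[[[0,0,0],[0,0,0],-1],[[0,0,0],[0,0,0],-1],[[0,0,0],[0,0,0],-1],[[0,0,0],[0,0,0],-1],[[0,0,0],[0,0,0],-1]])

```text
t: 19.0
ee_pos: [516.8, 37.0, 89.7]
ee_rot: [0.0, 0.554, 0.833, 0.0]
force: [-5.1, 0.2, 7.9]
grip_width: 18.1
```

```bash
python3 - <<'E'
from h import *
s=arm.get_state();print(s["t"],s["ee_pos"],s["force"],s["ft_torque"],s["grip_width"])
a=imaging.get_image("scene");b=imaging.get_image("side");w=imaging.get_image("wrist")
cv2.imwrite("pics/fs.png",a);cv2.imwrite("pics/fd.png",b)
x=cv2.resize(a[145:245,240:340],None,fx=4,fy=4,interpolation=2);y=cv2.resize(b[160:260,230:330],None,fx=4,fy=4,interpolation=2)
cv2.imwrite("pics/abF.png",np.hstack([x,y]));cv2.imwrite("pics/wF.png",w)
s=arm.get_state();print(s["t"],s["ee_pos"],s["force"])
E
```

```text
19.0 [516.76439503  37.03993412  89.66413284] [-5.07319079  0.17946399  7.94722436] [0.10281851 0.7876468  0.05080695] 18.091154438379483
19.15 [516.75887954  37.01522237  89.67241787] [-5.50064923 -0.59628196  8.68516468]
```

View pics/abF.png

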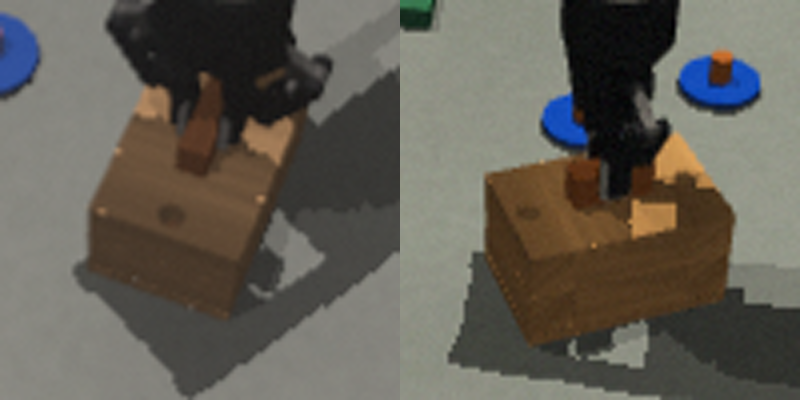

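View pics/wF.png

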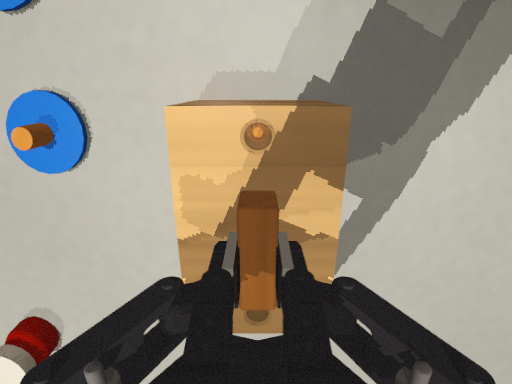

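View pics/fd.png

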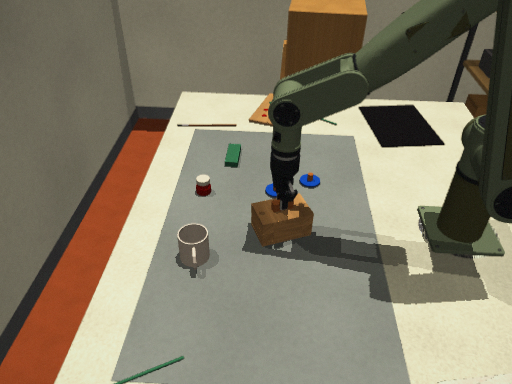

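The halves are flush in all views. The dowel tip is visible in its hole at (258,132), and the bystanders haven't moved. There is a side load of about -5 N in x, so I'll ease it and top up the push slightly.

>>> send_rows(steps=[[[0.0002,-0.0005,0.0001],[0,0,0],-1],[[0,0,0],[0,0,0],-1],[[0,0,0],[0,0,0],-1],[[0,0,0],[0,0,0],-1]])

```text
t: 19.55
ee_pos: [516.8, 37.0, 89.7]
ee_rot: [0.001, 0.554, 0.833, 0.0]
force: [-3.4, -0.5, 8.0]
grip_width: 17.9
```

>>> send_rows(steps=[[[0,0,0],[0,0,0],-1],[[0,0,0],[0,0,0],-1],[[0,0,0],[0,0,0],-1]])

```text
t: 19.85
ee_pos: [516.8, 37.0, 89.7]
ee_rot: [0.001, 0.554, 0.833, 0.0]
force: [-4.0, -0.1, 7.5]
grip_width: 17.9
```

>>> send_rows(steps=[[[0,0,0.0003],[0,0,0],-1],[[0,0,0],[0,0,0],-1],[[0,0,0],[0,0,0],-1],[[0,0,0],[0,0,0],-1],[[0,0,0],[0,0,0],-1]])

```text
t: 20.35
ee_pos: [516.8, 37.0, 89.7]
ee_rot: [0.001, 0.554, 0.833, 0.0]
force: [-5.3, 0.1, 10.1]
grip_width: 18.2
```

>>> send_rows(steps=[[[0,0,0],[0,0,0],-1],[[0,0,0],[0,0,0],-1],[[0,0,0],[0,0,0],-1]])

```text
t: 20.65
ee_pos: [516.7, 37.0, 89.6]
ee_rot: [0.001, 0.554, 0.833, 0.0]
force: [-3.6, -0.7, 9.1]
grip_width: 17.9
```

The push is steady at about 9 to 10 N on top of its weight and the pose is at rest. I'll hand in.

```bash
python3 - <<'E'
from station import arm,ticket
print(arm.get_state()["force"]); print(ticket.close_job()); s=arm.get_state(); print(s["t"],s["ee_pos"],s["force"],s["grip_width"])
E
```

```text
[-3.56219133 -0.65315316  9.0766383 ]
the job is handed in; nothing more can be done
None
the job is handed in; nothing more can be done
```

I put the cover on the pot and let go of it, then fitted the upper half over both dowels. I handed the job in at about 20.7 s, still gripping the handle and pressing down. The hand-in gives no verdict.

- **Cover:** it measured about 1 mm off the pot's centre and looked level in all three views. I did not measure its tilt, and once the case was closed I could no longer see it.
- **Upper half:** the tool stopped at 89.7 mm, where a fully closed case should put it at 89.5 mm. The halves looked flush in the scene and side views, and one dowel tip showed in its hole. The other hole was hidden behind the gripper.
- **Push:** the wrist read 9–10 N upward, on top of about 3 N of the half's own weight, so roughly 12 N on the joint. The pose was steady.
- **Bystanders:** the mug, paint jar and pencil box were visibly unmoved in the last side picture, though I did not measure them. I left the blue look-alikes alone.

**Where checks disagreed:**
- A sideways load of about 4 N in x remained at the end. Shifting the tool 0.5 mm lowered it only a little, but the dowels hold the half in place.
- While I was lining up the upper half, the cameras differed by 1–2 mm, so I used a value between them.

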